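Hold the lamp house open

TASK

Open the lid of the grey lamp house so that I can get at the lamp. Before touching the round catch knob, lift the lid gently by its ball knob to feel whether it is caught, and if it is, free it with a quarter turn of the catch knob. Then raise the lid by the ball to about 55 degrees and finish while still gripping the ball and holding it up, with the things lying around left where they are.

Things in the scene. Friction and masses are not known exactly. Their poses are not given: they have to be found in the camera images.
- lamphouse: Grey sheet-steel lamp house, a ventilated box fixed to the table: 220 mm deep (its x), 260 mm wide (its y), walls 142 mm high. Origin: centre of its underside, on the table; +x points to its hinged back, -x to its front, z up; turned by up to 0.4 rad. An exit tube, 42 mm thick, sticks out 30 mm from its +y side. Only the two knobs stand on the lid.
- lid (a joint): Lid angle, rad: 0 shut, growing as its front edge rises, hard stop at 1.45. A 226 x 266 mm plate, its top 148 mm above the table when shut; 0.4 to 0.65 kg with the knobs; falls shut from any angle if let go (3 to 4 N at the ball lifts it). With the catch on it still lifts about 4 mm at the ball (0.02 rad), then stops hard; with the catch off it lifts freely.
- lid_hinge (a point): Middle of the hinge line, at the top of the lamp house's back wall, 142 mm above the table; the hinge line runs along the lamp house's y axis.
- lid_knob: Black ball knob, 28 mm thick, the lid's lift handle, on a 12 mm stem. Origin: ball centre, 30 mm above the lid's top; shut, it is 190 mm in front of the hinge line, 36 mm above it, 50 mm to +y of the middle (lamp house axes). Its axes are the lid's. Gripped from above on its +y and -y sides it turns between the fingers as the lid swings (arc radius 193 mm), so the tool can keep pointing down.
- catch_grip (a point): On the axis of the round catch knob, 6 mm below its top: a black fluted cylinder, 40 mm thick, 22 mm high, 8 to 30 mm above the lid's top, 105 mm to the lamp house's -y side of the ball, 187 mm in front of the hinge line. It turns endlessly either way about its upright axis (friction 0.05 N m, no stops or clicks), stays where left, and looks the same at every angle.
- catch_rim (a point): A point on the catch knob's rim, 20 mm from its axis, that goes round with it: it shows only that the knob was turned. Unseen under the lid the knob carries a bar with two like ends, which hooks under the keeper within some 30 to 35 degrees either side of one direction. A quarter turn (80 to 100 degrees) either way from any caught position frees the lid; turning a free catch may catch it.
- keeper: A steel tab, 13 x 10 x 5 mm, fixed inside the front wall, out of sight while the lid is shut. Origin: its centre. Only the catch bar ever pulls on it, when a caught lid is lifted; pull gently (well under 40 N).
- prism: Triangular glass prism, 35 mm high, standing upright left of the lamp house; loose, leave it. Origin under its middle.
- grating: Grating in a dark upright frame, 14 x 56 x 60 mm; loose, leave it. Origin under its middle.
- spirit_level: Brass spirit level, 110 x 18 x 20 mm, lying in front of the lamp house; loose, leave it. Origin under its middle.
- loupe: Small black loupe, 40 mm in diameter and 34 mm high; loose, leave it. Origin under its middle.
- lamp_carton: Cardboard lamp carton, 130 x 46 x 46 mm, lying right of the lamp house; loose, leave it. Origin under its middle.
- driver: Screwdriver lying in front of the lamp house; loose, leave it.
- eyepiece: Brass eyepiece, 34 mm in diameter and 38 mm high, standing in front of the lamp house; loose, leave it. Origin under its middle.

How it is judged:
By the outcome, as a careful person would: the job done as asked, in the order asked, and still so for the second after the job is handed in, while the arm keeps its last pose, push and grip.
It also fails if it takes over 58 s, if anything falls off the work surface, if the arm or the gripper's body presses on something with over 40 N, if the wrist force passes 120 N, or if a joint passes its speed limit or range.

ROBOT

A 7-joint arm with a two-finger parallel gripper is mounted at the origin on the work surface. World frame = base frame: x ahead of the robot, y to its left, z up, the work surface at z = 0. Lengths are in m, angles in rad, forces in N, time in s.
With the tool pointing down it reaches from about 0.425 to 0.925 m from the base axis. Payload 6.8 kg.
Tool frame: the origin (TCP) lies at the centre of the arm's flange, where the gripper is bolted on; the fingertips stand 173 mm ahead of it and the grasp point (between the pads) lies 155 mm ahead of it (r.hold_point_z is the distance from the TCP to the grasp point, in m); z points along the fingers, x is the direction in which the jaws open and shut, and the axes are right-handed (so a half turn about z gives the same grasp; the last joint's range is limited). The gripper opens to 85 mm and grips with 20 to 120 N. Pads are 22 mm wide; open, the fingers measure 114 mm over their backs; the gripper's body (76 mm by 85 mm) begins 54 mm behind the grasp point. The pads swing forward as they close: fully open they stand 13 mm farther back than shut.
Start: joints at [-1.218, 0.477, 0.022, 1.555, -0.011, 1.109, -0.083], TCP at [0.3, 0.605, 0.405] pointing down, gripper open.
Joint ranges: [-2.96, 2.96], [-0.34, 2.1], [-1.41, 1.46], [0.24, 2.44], [-1.37, 4.51], [0.17, 1.92], [-2.96, 2.96]. Speed limits (rad/s): [2.39, 2.39, 3.14, 3.14, 3.14, 3.14, 3.14].

INTERFACE

Orientations are given as a rotation vector (axis times angle).
In Python, from bench import r gives the robot as it stands.
- The arm moves only by the tool apply_moves, never from a script. Its arguments are lists of equal length, an entry for each row: "dp": the shift along the tool's x, y, z scaled (see below), a list of three; "twist": the turn, a rotation vector about the tool's x, y, z scaled (see below), a list of three; "jaw": the closure in counts, from 0 (fully open) to 255 (shut). In form: {"dp": [[x, y, z], ...], "twist": [[rx, ry, rz], ...], "jaw": [jaw, ...]}. A call has 1 to 20 rows; each row shifts and turns the pose as measured when the row begins, along the tool's axes as they then stand; what a row does not reach is not made up. The controller multiplies each number of a shift by 12 cm and each number of a turn by 120 degrees. A row lasts 1/10 s, in which the tool goes at most 50 mm and 8.59 degrees, less where a joint would pass 70% of its speed; a pose out of reach is approached as far as the arm can. A call with a number of a shift or a turn outside -1 to 1 is refused whole. A call with a gripper value outside its range is refused whole. The fingers move at their own pace and stop on an object; "grip_force" is the grip in N (left out, the last holds). Time passes only in rows, so rows that do not move let the fingers close. It gives the time, the measured TCP pose, the force and the opening at its end, in the units of the state.
- r.get_obs(): the state, without advancing time (a new reading comes with each control period).
- r.grab_frame(name): name is "scene" or "side" or "wrist"; returns a dict with "color" (400x640x3 uint8, red, green, blue), "z_map" (400x640 float32, m along the optical axis (not along the pixel's ray), 0 where there is no reading), "intrinsics" (3x3 intrinsics, pixels), "dist_coeffs" ([k1, k2, p1, p2, k3] as OpenCV has them; the pictures are not rectified), "R" (3x3) and "t" (3): a world point X has camera coordinates R X + t; the wrist camera has in their place "hand_eye" (4x4, takes a point from camera to tool coordinates, whose origin is the TCP and whose axes are the tool frame's). Camera axes: x right, y down, z forward; pixel columns grow to the right and rows downward; lengths in m; the calibration is good to about 2 mm. A picture is of the moment at which its call begins: read the wrist's pose just before it.
- r.hand_in(): hands the job in, once; it reports no verdict.
The state is a dict: "clock": time; "joints": joint angles; "qvel": joint speeds; "tau": joint torques, N m; "tcp_pos": TCP position; "orientation": TCP orientation; "contact_force": force on the tool from outside, world axes, zero at the start; "moment": the same for the moment, N m; "grip_width": finger opening in m.
Only numpy, scipy, OpenCV 4.12 (cv2) and the standard library are available. Lean on these libraries where they do the work, as an engineer would, in place of code of your own. Each camera call takes 0.05 s, during which the arm holds its last target.

## Working session

There is one attempt and no reset: what is moved stays moved. The work goes in short steps, Python scripts to look and compute and a tool call to move; the robot and the scene stay as the last step left them, time stands still between calls to the robot, and variables do not carry over. Pictures are saved under pics/ and viewed, and the job is handed in when it is done.

Besides the shell and the picture viewer there is one more tool, called as a command line: name --argument value ..., lists and objects as JSON in quotes. apply_moves: Moves the arm, as the interface text tells. Shifts and turns lie within -1 to 1; 1 stands for 12 cm of shift or 120 degrees of turn. Its arguments: {"type":"object","properties":{"dp":{"type":"array"},"twist":{"type":"array"},"jaw":{"type":"array"},"grip_force":{"type":"number"}},"required":["dp","twist","jaw"]}

```bash
ls; mkdir -p pics; python3 - <<'E'
from bench import r
import cv2,pickle
o=r.get_obs();print({k:o[k] for k in('clock','tcp_pos','orientation','contact_force','grip_width')},r.hold_point_z)
d={}
for n in('scene','side'):
    f=r.grab_frame(n);d[n]=f;cv2.imwrite(f'pics/{n}0.png',f['color'][:,:,::-1])
    if 'R' in f: print(n,(-f['R'].T@f['t']).round(3),f['intrinsics'].round(1).tolist(),f['dist_coeffs'])
pickle.dump(d,open('f0.pkl','wb'))
E
```

```text
pics
{'clock': 0.0, 'tcp_pos': array([0.30000567, 0.6043428 , 0.40369073]), 'orientation': array([ 2.66904626e+00,  1.65491361e+00, -2.45715073e-03]), 'contact_force': array([-0.12833359, -0.65772626, -0.20640878]), 'grip_width': 0.08534413003789654} 0.1547
scene [ 1.358 -0.217  1.074] [[489.1, 0.0, 310.7], [0.0, 489.1, 197.9], [0.0, 0.0, 1.0]] [0.00709214 0.         0.         0.         0.        ]
side [ 0.086 -0.479  0.633] [[428.0, 0.0, 318.6], [0.0, 428.0, 200.8], [0.0, 0.0, 1.0]] [-0.05319298  0.          0.          0.          0.        ]
```

View pics/scene0.png

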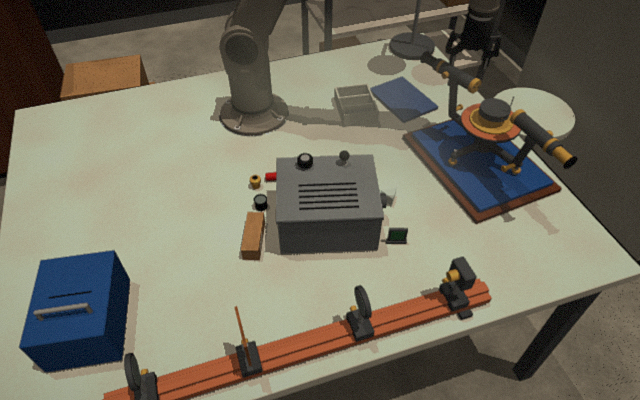

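View pics/side0.png

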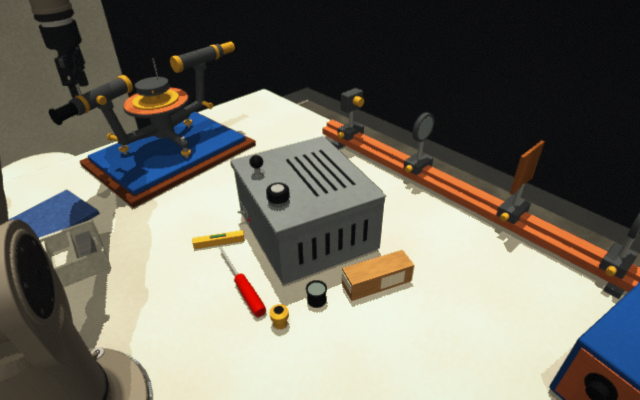

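Scene view: ball near (344,156), catch knob near (305,160), with the lid's front edge towards the robot. Side view: ball at (257,161), catch knob at (278,193). The loose items lie in front and to the right (the −y side). Next I'll measure them.

```bash
cat > h.py <<'E'
import numpy as np,cv2
def ray(f,uv):
    p=cv2.undistortPoints(np.array([[uv]],float),f['intrinsics'],np.array(f['dist_coeffs']))[0,0]
    d=f['R'].T@np.array([p[0],p[1],1.]);return -f['R'].T@f['t'],d
def plane(f,uv,z):
    c,d=ray(f,uv);return c+d*(z-c[2])/d[2]
def tri(fa,a,fb,b):
    c1,d1=ray(fa,a);c2,d2=ray(fb,b)
    s=np.linalg.lstsq(np.c_[d1,-d2],c2-c1,rcond=None)[0]
    p,q=c1+s[0]*d1,c2+s[1]*d2;return (p+q)/2,np.linalg.norm(p-q)
def depthpt(f,u,v):
    c,d=ray(f,(u,v));return c+d*f['z_map'][int(v),int(u)]
E
python3 - <<'E'
import pickle,cv2,numpy as np
from h import *
d=pickle.load(open('f0.pkl','rb'))
bl={}
for n,roi in(('scene',(285,140,365,175)),('side',(240,145,300,215))):
    f=d[n];g=f['color'].max(2);x0,y0,x1,y1=roi
    for th in (45,60):
        m=(g[y0:y1,x0:x1]<th).astype(np.uint8)
        k,l,s,c=cv2.connectedComponentsWithStats(m)
        for i in range(1,k):
            if s[i,4]>20: print(n,th,s[i]+[x0,y0,0,0,0],c[i]+[x0,y0])
    im=cv2.resize(f['color'][y0-10:y1+10,x0-10:x1+10,::-1],None,fx=6,fy=6,interpolation=0)
    cv2.imwrite(f'pics/{n}_z.png',im); print(im.shape)
# lid top plane by depth
for n in d:
    f=d[n];v,u=np.mgrid[100:300,200:420];z=f['z_map'][100:300,200:420]
    pts=cv2.undistortPoints(np.c_[u.ravel(),v.ravel()].astype(float)[:,None],f['intrinsics'],np.array(f['dist_coeffs']))[:,0]
    P=(np.c_[pts,np.ones(len(pts))]*z.reshape(-1,1)-f['t'])@f['R']
    ok=(abs(P[:,2]-.148)<.006)&(z.ravel()>0)
    Q=P[ok][:,:2].astype(np.float32);m=np.zeros(ok.size,np.uint8);m[ok]=1
    m=cv2.morphologyEx(m.reshape(200,220),cv2.MORPH_OPEN,np.ones((3,3)));kk,l,s,c=cv2.connectedComponentsWithStats(m)
    i=1+np.argmax(s[1:,4]);Q=P[(l==i).ravel()][:,:2].astype(np.float32)
    print(n,len(Q),cv2.minAreaRect(Q),P[(l==i).ravel()][:,2].mean())
E
```

```text
scene 45 [297 154  16  16 135] [304.66666667 163.06666667]
scene 60 [340 151   9  10  64] [343.78125  155.828125]
scene 60 [297 154  16  17 169] [304.21893491 163.18343195]
(330, 600, 3)
side 45 [250 156  13  13 128] [256.0078125 161.6015625]
side 45 [287 160  13  16  28] [293.28571429 167.21428571]
side 45 [267 185  22  19 271] [277.74169742 195.80442804]
side 60 [240 145  14   7  36] [245.61111111 147.55555556]
side 60 [250 155  13  14 137] [256.05109489 161.57664234]
side 60 [287 160  13  16  38] [293.28947368 167.13157895]
side 60 [240 180  23  35 341] [248.24926686 200.90322581]
side 60 [267 184  22  23 329] [277.86018237 196.53191489]
(540, 480, 3)
scene 6474 ((0.5398560166358948, 0.07796840369701385), (0.26595449447631836, 0.23426054418087006), 74.81381225585938) 0.14839285135499505
side 8140 ((0.5402476787567139, 0.07947255671024323), (0.2697455883026123, 0.23114530742168427), 74.44969177246094) 0.14765294682161634
```

```bash
python3 - <<'E'
import pickle
from h import *
d=pickle.load(open('f0.pkl','rb'));S,D=d['scene'],d['side']
b,e=tri(S,(344.0,155.5),D,(256.2,161.4));print('ball',b,e)
print(plane(S,(344,155.5),.178),plane(D,(256.2,161.4),.178))
# catch top
a=np.radians(-15.4);X=np.array([np.cos(a),np.sin(a),0]);Y=np.array([-np.sin(a),np.cos(a),0])
C=np.array([.540,.0787,0])
for c in (C,):
  hg=c+.11*X; print('hinge',hg,'ball from lid',hg-.19*X+.05*Y,'catch',hg-.187*X-.055*Y)
print(plane(S,(304.5,159),.178),plane(D,(278,191.5),.178))
E
```

```text
ball [0.47633352 0.14741353 0.17777081] 0.0004462345145518342
[0.47677833 0.14711029 0.178     ] [0.47617742 0.14744502 0.178     ]
hinge [0.64605049 0.04948883 0.        ] ball from lid [0.47615017 0.14814926 0.        ] catch [0.45115907 0.04612257 0.        ]
[0.45575059 0.04357689 0.178     ] [0.44489772 0.03645195 0.178     ]
```

View pics/side_z.png

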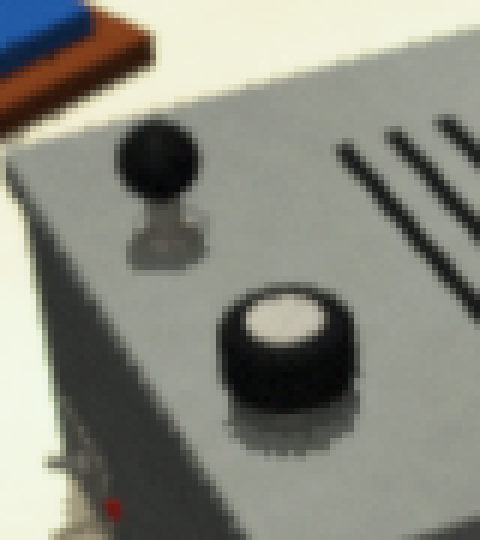

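View pics/scene_z.png

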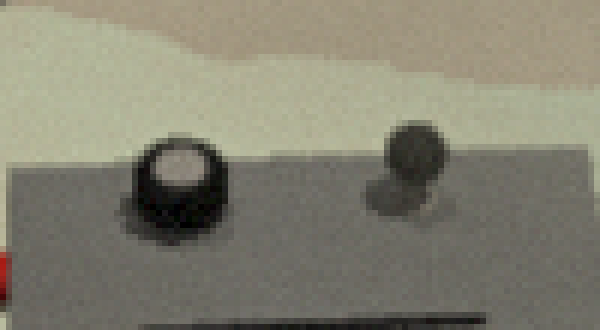

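```bash
cat > go.py <<'E'
import sys,numpy as np
from scipy.spatial.transform import Rotation as Ro
from bench import r
def show():
    o=r.get_obs();R=Ro.from_rotvec(o['orientation']).as_matrix()
    g=o['tcp_pos']+R[:,2]*r.hold_point_z
    print('t %.2f grasp'%o['clock'],g.round(4),'F',o['contact_force'].round(1),'w %.4f'%o['grip_width'],'yaw %.2f'%np.degrees(np.arctan2(R[1,0],R[0,0])),'j',o['joints'].round(2))
    return o,R,g
def to(x,y,z,yaw):
    o,R,g=show();a=np.radians(yaw)
    T=np.c_[[np.cos(a),np.sin(a),0],[np.sin(a),-np.cos(a),0],[0,0,-1]]
    rv=Ro.from_matrix(R.T@T).as_rotvec()
    tcp=np.array([x,y,z])+[0,0,r.hold_point_z]
    dl=tcp-o['tcp_pos']
    print('turn units total',(rv/np.radians(120)).round(4),'deg',np.degrees(rv).round(2))
    print('shift units total now-axes',(R.T@dl/.12).round(4),'| after turn',(T.T@dl/.12).round(4),'mm',np.linalg.norm(dl)*1e3)
if __name__=='__main__': to(*map(float,sys.argv[1:5]))
E
python3 go.py 0.4765 0.1475 0.26 74.6
python3 -c "
import pickle
from h import *
d=pickle.load(open('f0.pkl','rb'))
print(tri(d['scene'],(305,157.8),d['side'],(277.5,187.8)))"
```

```text
t 0.10 grasp [0.2999 0.6042 0.2492] F [ 0.   0.7 -0.7] w 0.0853 yaw 63.60 j [-1.22  0.48  0.02  1.56 -0.01  1.11 -0.08]
turn units total [-0.      0.0007 -0.0917] deg [ -0.     0.09 -11.  ]
shift units total now-axes [-2.7567  3.0103 -0.0858] | after turn [-3.2803  2.4291 -0.0903] mm 489.9313335029715
(array([0.45149012, 0.0463387 , 0.17775719]), np.float64(0.000129051321611182))
```

The catch knob triangulates to (0.4515, 0.0463, 0.178). That agrees with the lid-plane prediction, so I'll move above the ball.

apply_moves --dp '[[0,0,0],[0,0,0],[-0.27,0.2,-0.02],[-0.27,0.2,-0.02],[-0.27,0.2,-0.02],[-0.27,0.2,-0.02],[-0.27,0.2,0],[-0.27,0.2,0],[-0.27,0.2,0],[-0.27,0.2,0],[-0.27,0.2,0],[-0.27,0.2,0]]' --twist '[[0,0,-0.05],[0,0,-0.042],[0,0,0],[0,0,0],[0,0,0],[0,0,0],[0,0,0],[0,0,0],[0,0,0],[0,0,0],[0,0,0],[0,0,0]]' --jaw '[0,0,0,0,0,0,0,0,0,0,0,0]' --grip_force 30

```text
clock: 1.3
tcp_pos: [0.4341, 0.274, 0.3985]
orientation: [-2.357, -1.903, -0.116]
contact_force: [0.9, -0.3, 0.7]
grip_width: 0.0855
```

```bash
python3 go.py 0.4765 0.1475 0.25 74.6
```

```text
t 1.30 grasp [0.4327 0.2946 0.2451] F [ 0.9 -0.3  0.7] w 0.0855 yaw 77.70 j [-0.69  0.2   0.05  1.97 -0.16  0.9   0.8 ]
turn units total [-0.0195 -0.0607  0.0269] deg [-2.34 -7.29  3.23]
shift units total now-axes [-0.9406  0.5629 -0.1949] | after turn [-0.9229  0.6205 -0.0521] mm 133.598635774242
```

apply_moves --dp '[[0,0,0],[-0.2,0.14,0],[-0.2,0.14,0],[-0.2,0.14,0],[-0.15,0.1,0],[0,0,0]]' --twist '[[-0.02,-0.06,0.027],[0,0,0],[0,0,0],[0,0,0],[0,0,0],[0,0,0]]' --jaw '[0,0,0,0,0,0]'

```text
clock: 1.9
tcp_pos: [0.4726, 0.1579, 0.3967]
orientation: [2.507, 1.882, -0.012]
contact_force: [-1.5, -0.5, -0.2]
grip_width: 0.0857
```

```bash
python3 go.py 0.4765 0.1475 0.25 74.6
```

```text
t 1.90 grasp [0.4723 0.1564 0.242 ] F [-1.5 -0.5 -0.2] w 0.0857 yaw 73.78 j [-0.59  0.19  0.16  1.99 -0.03  0.97  0.87]
turn units total [ 0.0004  0.0047 -0.0068] deg [ 0.04  0.56 -0.82]
shift units total now-axes [-0.0744  0.0555 -0.0661] | after turn [-0.0746  0.0544 -0.0669] mm 13.67852417212383
```

apply_moves --dp '[[-0.074,0.055,0],[0,0,0]]' --twist '[[0,0.005,-0.007],[0,0,0]]' --jaw '[0,0]'

```text
clock: 2.1
tcp_pos: [0.4761, 0.1476, 0.3963]
orientation: [-2.499, -1.903, -0.0]
contact_force: [-0.7, 0.8, 0.1]
grip_width: 0.0856
```

```bash
python3 go.py 0.4765 0.1475 0.178 74.6; python3 - <<'E'
from bench import r
import cv2
f=r.grab_frame('wrist');cv2.imwrite('pics/w1.png',f['color'][:,:,::-1]);print(f['hand_eye'].round(3))
E
```

```text
t 2.10 grasp [0.4761 0.1477 0.2416] F [-0.7  0.8  0.1] w 0.0856 yaw 74.60 j [-0.57  0.19  0.16  1.99 -0.04  0.96  0.92]
turn units total [-0.0001 -0.0003  0.    ] deg [-0.02 -0.04  0.  ]
shift units total now-axes [-0.      0.0032  0.5302] | after turn [3.000e-04 3.000e-03 5.302e-01] mm 63.62454903910641
[[ 1.     0.    -0.001 -0.001]
 [ 0.     0.952  0.307 -0.078]
 [ 0.001 -0.307  0.952  0.031]
 [ 0.     0.     0.     1.   ]]
```

View pics/w1.png

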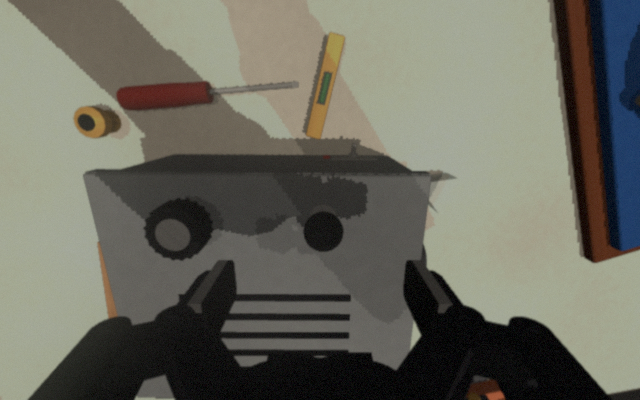

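The wrist view shows the ball at (323,231), centred between the fingertips (around columns 233 and 407). The lid edges are parallel to the jaw axis. Descending.

```bash
cat > wr.py <<'E'
import sys,numpy as np,cv2
from go import *
def wp(uv,z):
    o,R,g=show();f=r.grab_frame('wrist');H=f['hand_eye']
    p=cv2.undistortPoints(np.array([[uv]],float),f['intrinsics'],np.array(f['dist_coeffs']))[0,0]
    d=R@H[:3,:3]@[p[0],p[1],1];c=R@H[:3,3]+o['tcp_pos'];return c+d*(z-c[2])/d[2]
E
python3 -c "
from wr import *
print(wp((323,231),.178),wp((172.5,234),.178))"
```

```text
t 2.15 grasp [0.4757 0.1491 0.2416] F [ 0.   0.5 -0. ] w 0.0852 yaw 74.68 j [-0.57  0.19  0.16  1.99 -0.04  0.96  0.91]
t 2.20 grasp [0.4755 0.1497 0.2416] F [0.8 0.8 0.2] w 0.0854 yaw 74.74 j [-0.57  0.19  0.16  1.99 -0.04  0.96  0.91]
[0.47645868 0.15044405 0.178     ] [0.45088285 0.04935444 0.178     ]
```

apply_moves --dp '[[0,0.003,0.15],[0,0,0.15],[0,0,0.13],[0,0,0.08],[0,0,0]]' --twist '[[0,0,0],[0,0,0],[0,0,0],[0,0,0],[0,0,0]]' --jaw '[60,60,60,60,60]'

```text
clock: 2.75
tcp_pos: [0.4748, 0.1556, 0.3337]
orientation: [-2.487, -1.915, -0.004]
contact_force: [-0.1, 1.1, 0.2]
grip_width: 0.0654
```

```bash
python3 go.py 0.4765 0.1475 0.178 74.6
```

```text
t 2.75 grasp [0.4749 0.1562 0.179 ] F [-0.1  1.1  0.2] w 0.0654 yaw 75.19 j [-0.57  0.28  0.15  2.05 -0.06  0.82  0.93]
turn units total [-0.0001 -0.0017  0.005 ] deg [-0.02 -0.21  0.59]
shift units total now-axes [-0.0619  0.0308  0.0083] | after turn [-0.0616  0.0314  0.0085] mm 8.360182928484132
```

apply_moves --dp '[[-0.062,0.031,0.008],[0,0,0]]' --twist '[[0,0,0.005],[0,0,0]]' --jaw '[60,60]'

```text
clock: 2.95
tcp_pos: [0.4768, 0.1477, 0.3334]
orientation: [-2.497, -1.903, -0.005]
contact_force: [0.1, -1.0, -0.1]
grip_width: 0.0654
```

```bash
python3 go.py 0.4765 0.1475 0.178 74.6
```

```text
t 2.95 grasp [0.477  0.1483 0.1787] F [ 0.1 -1.  -0.1] w 0.0654 yaw 74.62 j [-0.56  0.28  0.15  2.05 -0.06  0.82  0.94]
turn units total [ 0.0001 -0.0019  0.0001] deg [ 0.01 -0.23  0.02]
shift units total now-axes [-0.0024 -0.0017  0.0055] | after turn [-0.0024 -0.0017  0.0055] mm 0.7440456005265527
```

Aligned. Closing gently on the ball.

apply_moves --dp '[[0,0,0.005],[0,0,0],[0,0,0],[0,0,0],[0,0,0],[0,0,0]]' --twist '[[0,0,0],[0,0,0],[0,0,0],[0,0,0],[0,0,0],[0,0,0]]' --jaw '[255,255,255,255,255,255]' --grip_force 30

```text
clock: 3.55
tcp_pos: [0.4775, 0.1486, 0.3345]
orientation: [-2.497, -1.903, -0.013]
contact_force: [-0.8, 1.0, -1.9]
grip_width: 0.0259
```

```bash
python3 go.py 0.4765 0.1475 0.178 74.6
```

```text
t 3.55 grasp [0.4783 0.1497 0.1798] F [-0.8  1.  -1.9] w 0.0259 yaw 74.62 j [-0.56  0.28  0.15  2.05 -0.06  0.81  0.94]
turn units total [ 0.0015 -0.0038  0.0002] deg [ 0.18 -0.46  0.02]
shift units total now-axes [-0.0111 -0.0056  0.0149] | after turn [-0.011  -0.0056  0.015 ] mm 2.329149515957252
```

apply_moves --dp '[[0,0,-0.017],[0,0,-0.017]]' --twist '[[0,0,0],[0,0,0]]' --jaw '[255,255]'

```text
clock: 3.75
tcp_pos: [0.478, 0.1484, 0.3387]
orientation: [-2.498, -1.903, -0.015]
contact_force: [3.2, 0.8, -3.4]
grip_width: 0.026
```

```bash
python3 go.py 0.4765 0.1475 0.178 74.6
```

```text
t 3.75 grasp [0.4791 0.1494 0.184 ] F [ 3.2  0.8 -3.4] w 0.0260 yaw 74.61 j [-0.56  0.27  0.16  2.04 -0.06  0.82  0.94]
turn units total [ 0.0022 -0.0039  0.0001] deg [ 0.26 -0.47  0.01]
shift units total now-axes [-0.011  -0.0106  0.0495] | after turn [-0.0106 -0.0104  0.0496] mm 6.211382071451477
```

apply_moves --dp '[[0,0,-0.017]]' --twist '[[0,0,0]]' --jaw '[255]'

```text
clock: 3.85
tcp_pos: [0.4783, 0.1483, 0.3409]
orientation: [-2.498, -1.903, -0.016]
contact_force: [4.1, -0.5, -4.0]
grip_width: 0.0257
```

apply_moves --dp '[[0,0,-0.012]]' --twist '[[0,0,0]]' --jaw '[255]'

```text
clock: 3.95
tcp_pos: [0.4786, 0.1482, 0.3427]
orientation: [-2.499, -1.903, -0.017]
contact_force: [3.3, -0.4, -4.5]
grip_width: 0.0258
```

apply_moves --dp '[[0,0,-0.02],[0,0,-0.01]]' --twist '[[0,0,0],[0,0,0]]' --jaw '[255,255]'

```text
clock: 4.15
tcp_pos: [0.4793, 0.1478, 0.3469]
orientation: [2.499, 1.902, 0.019]
contact_force: [4.5, 0.9, -5.5]
grip_width: 0.0259
```

```bash
python3 go.py 0.4765 0.1475 0.178 74.6;python3 - <<'E'
from bench import r
import cv2,pickle
d=pickle.load(open('f0.pkl','rb'))['side']['color']
f=r.grab_frame('side')['color']
import numpy as np
c=np.vstack([d[130:290,190:400],f[130:290,190:400]])[:,:,::-1]
cv2.imwrite('pics/s1.png',cv2.resize(c,None,fx=1.8,fy=1.8))
E
```

```text
t 4.15 grasp [0.4809 0.1489 0.1922] F [ 4.5  0.9 -5.5] w 0.0259 yaw 74.56 j [-0.56  0.26  0.16  2.04 -0.06  0.84  0.93]
turn units total [ 0.0039 -0.0044 -0.0004] deg [ 0.47 -0.53 -0.04]
shift units total now-axes [-0.01   -0.0226  0.1178] | after turn [-0.0089 -0.0216  0.1181] mm 14.447167227317763
```

View pics/s1.png

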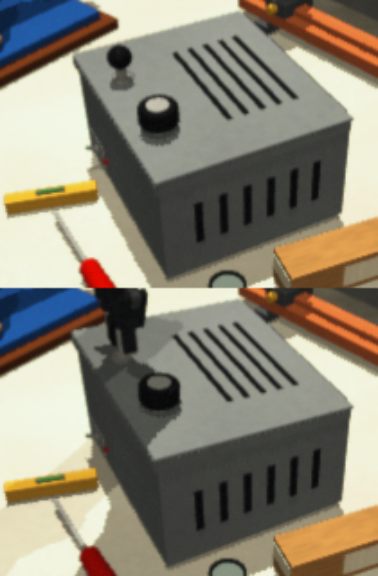

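```bash
cat > lid.py <<'E'
from bench import r
import numpy as np,cv2
def lidfit(n):
    f=r.grab_frame(n);v,u=np.mgrid[0:400,0:640];z=f['z_map']
    p=cv2.undistortPoints(np.c_[u.ravel(),v.ravel()].astype(float)[:,None],f['intrinsics'],np.array(f['dist_coeffs']))[:,0]
    P=(np.c_[p,np.ones(len(p))]*z.reshape(-1,1)-f['t'])@f['R']
    a=np.radians(-15.4);X=np.array([np.cos(a),np.sin(a)]);Y=np.array([-X[1],X[0]])
    q=P[:,:2]-np.array([.646,.0495]);lx,ly,lz=q@X,q@Y,P[:,2]
    k=(z.ravel()>0)&(abs(ly+.0)<.045)&(lx>-.15)&(lx<-.03)&(lz>.14)&(lz<.4)
    c=np.polyfit(lx[k],lz[k],1)
    for _ in range(6):
        e=abs(lz-np.polyval(c,lx));s=k&(e<max(.004,2*np.median(e[k])));c=np.polyfit(lx[s],lz[s],1)
    print(n,s.sum(),'lid deg',-np.degrees(np.arctan(c[0])),'z at hinge',c[1],'rms',np.std(lz[s]-np.polyval(c,lx[s])))
if __name__=='__main__':
    lidfit('scene');lidfit('side')
E
python3 lid.py
```

```text
scene 1232 lid deg 3.571752430679733 z at hinge 0.148970337015481 rms 0.001818275220562061
side 1389 lid deg 3.5048700035054074 z at hinge 0.14835958996149032 rms 0.0009014764941165496
```

Both cameras put the lid at 3.5° (0.061 rad), with only about 5 N at the wrist. That is well beyond the 0.02 rad catch limit, so the catch is already off. I'll leave the catch knob alone and raise the lid along its arc.

apply_moves --dp '[[0,0.023,-0.08],[0,0.027,-0.08],[0,0.031,-0.078],[0,0.035,-0.076],[0,0.039,-0.074]]' --twist '[[0,0,0],[0,0,0],[0,0,0],[0,0,0],[0,0,0]]' --jaw '[255,255,255,255,255]'

```text
clock: 4.8
tcp_pos: [0.4964, 0.1432, 0.394]
orientation: [-2.497, -1.904, -0.014]
contact_force: [4.5, 1.6, -5.6]
grip_width: 0.026
```

```bash
cat > arc.py <<'E'
import sys
from go import *
a=np.radians(-15.4);X=np.array([np.cos(a),np.sin(a),0]);Y=np.array([-X[1],X[0],0]);h=np.array([.646,.0495,.142])
o,R,g=show();q=g-h;x,z=q@X,q[2]
al=np.degrees(np.arctan2(z,-x));print('lid by tool',al-10.7,'radius',np.hypot(x,z),'y',q@Y,'twist')
for L in map(float,sys.argv[1:]):
    t=np.radians(L+10.7);p=h+.193*(-np.cos(t)*X+np.array([0,0,np.sin(t)]))+.05*Y
    to(*p,74.6)
E
python3 arc.py 30 55; python3 lid.py
```

```text
t 4.80 grasp [0.4974 0.1442 0.2394] F [ 4.5  1.6 -5.6] w 0.0260 yaw 74.63 j [-0.55  0.23  0.17  1.95 -0.05  0.96  0.95]
lid by tool 19.337839231294613 radius 0.19449040322548838 y 0.05185479424588981 twist
t 4.80 grasp [0.4974 0.1442 0.2394] F [ 4.5  1.6 -5.6] w 0.0260 yaw 74.63 j [-0.55  0.23  0.17  1.95 -0.05  0.96  0.95]
turn units total [ 0.0021 -0.0039  0.0002] deg [ 0.26 -0.47  0.03]
shift units total now-axes [-0.0031  0.1906 -0.2367] | after turn [-0.005   0.1895 -0.2375] mm 36.46892422129653
t 4.80 grasp [0.4974 0.1442 0.2394] F [ 4.5  1.6 -5.6] w 0.0260 yaw 74.63 j [-0.55  0.23  0.17  1.95 -0.05  0.96  0.95]
turn units total [ 0.0021 -0.0039  0.0002] deg [ 0.26 -0.47  0.03]
shift units total now-axes [-0.      0.7499 -0.6513] | after turn [-0.005   0.747  -0.6546] mm 119.18650118590992
scene 1480 lid deg 18.490530480659206 z at hinge 0.148374196262868 rms 0.0019245318447550072
side 960 lid deg 18.799389185451126 z at hinge 0.14856249901167037 rms 0.0007657293498819243
```

apply_moves --dp '[[0,0.043,-0.072],[0,0.047,-0.07],[0,0.051,-0.067],[0,0.054,-0.064],[0,0.057,-0.061],[0,0.06,-0.058]]' --twist '[[0,0,0],[0,0,0],[0,0,0],[0,0,0],[0,0,0],[0,0,0]]' --jaw '[255,255,255,255,255,255]'

```text
clock: 5.5
tcp_pos: [0.5336, 0.1329, 0.4437]
orientation: [-2.494, -1.903, -0.009]
contact_force: [1.9, 1.3, -6.4]
grip_width: 0.0261
```

```bash
python3 arc.py 55; python3 lid.py
```

```text
t 5.50 grasp [0.5339 0.134  0.289 ] F [ 1.9  1.3 -6.4] w 0.0261 yaw 74.70 j [-0.52  0.23  0.19  1.82 -0.06  1.09  1.  ]
lid by tool 37.69682600761155 radius 0.19656570934879955 y 0.051652102873595375 twist
t 5.50 grasp [0.5339 0.134  0.289 ] F [ 1.9  1.3 -6.4] w 0.0261 yaw 74.70 j [-0.52  0.23  0.19  1.82 -0.06  1.09  1.  ]
turn units total [ 0.     -0.0034  0.0008] deg [ 0.01 -0.41  0.1 ]
shift units total now-axes [-0.0036  0.4259 -0.241 ] | after turn [-0.0046  0.4259 -0.241 ] mm 58.722596082259294
scene 2053 lid deg 36.61814644807925 z at hinge 0.1489061244685662 rms 0.002606202681468541
side 1385 lid deg 62.91637050900656 z at hinge 0.08350434856690624 rms 0.027610505174766417
```

apply_moves --dp '[[0,0.065,-0.05],[0,0.067,-0.047],[0,0.069,-0.044],[0,0.071,-0.041]]' --twist '[[0,0,0],[0,0,0],[0,0,0],[0,0,0]]' --jaw '[255,255,255,255]'

```text
clock: 6.0
tcp_pos: [0.566, 0.1239, 0.4669]
orientation: [-2.491, -1.903, -0.005]
contact_force: [0.0, 1.3, -3.8]
grip_width: 0.0261
```

```bash
python3 arc.py 55; python3 lid.py
```

```text
t 6.00 grasp [0.5657 0.125  0.3122] F [ 0.   1.3 -3.8] w 0.0261 yaw 74.75 j [-0.49  0.27  0.21  1.73 -0.07  1.15  1.04]
lid by tool 49.50430693424424 radius 0.1961522887869764 y 0.05148448521621857 twist
t 6.00 grasp [0.5657 0.125  0.3122] F [ 0.   1.3 -3.8] w 0.0261 yaw 74.75 j [-0.49  0.27  0.21  1.73 -0.07  1.15  1.04]
turn units total [-0.0017 -0.003   0.0012] deg [-0.2  -0.36  0.15]
shift units total now-axes [-0.0043  0.1456 -0.0479] | after turn [-0.0042  0.1458 -0.0474] mm 18.40525303021993
scene 2205 lid deg 47.778935750495506 z at hinge 0.15072563806210812 rms 0.0026744104243596975
side 1046 lid deg -47.41035044432848 z at hinge 0.47806925356323526 rms 0.022356036382769482
```

apply_moves --dp '[[0,0.074,-0.038],[0,0.055,-0.024],[0,0.02,-0.009],[0,0,0]]' --twist '[[0,0,0],[0,0,0],[0,0,0],[0,0,0]]' --jaw '[255,255,255,255]'

```text
clock: 6.5
tcp_pos: [0.5849, 0.1186, 0.4764]
orientation: [-2.493, -1.902, -0.006]
contact_force: [-1.8, 2.0, -0.3]
grip_width: 0.0256
```

```bash
python3 arc.py 55; python3 lid.py; python3 - <<'E'
from bench import r
import cv2
for n in('scene','side'): cv2.imwrite(f'pics/{n}9.png',r.grab_frame(n)['color'][:,:,::-1])
E
```

```text
t 6.50 grasp [0.5848 0.1197 0.3217] F [-1.8  2.  -0.3] w 0.0256 yaw 74.68 j [-0.47  0.29  0.21  1.67 -0.07  1.18  1.06]
lid by tool 55.92784132626302 radius 0.19579552501395414 y 0.051416559792588724 twist
t 6.50 grasp [0.5848 0.1197 0.3217] F [-1.8  2.  -0.3] w 0.0256 yaw 74.68 j [-0.47  0.29  0.21  1.67 -0.07  1.18  1.06]
turn units total [-0.0013 -0.0032  0.0006] deg [-0.16 -0.39  0.08]
shift units total now-axes [-0.0033 -0.018   0.0319] | after turn [-0.0031 -0.0181  0.0319] mm 4.414015053698638
scene 2096 lid deg 54.050328991196146 z at hinge 0.15116576664055717 rms 0.002999752142591296
side 892 lid deg -46.02480510816299 z at hinge 0.4625773549211865 rms 0.014030642160587973
```

View pics/scene9.png

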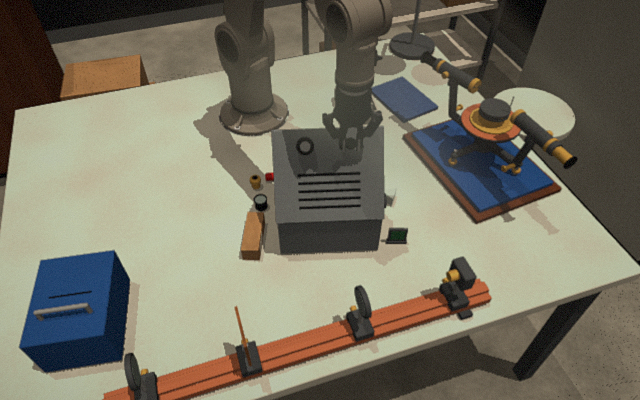

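View pics/side9.png

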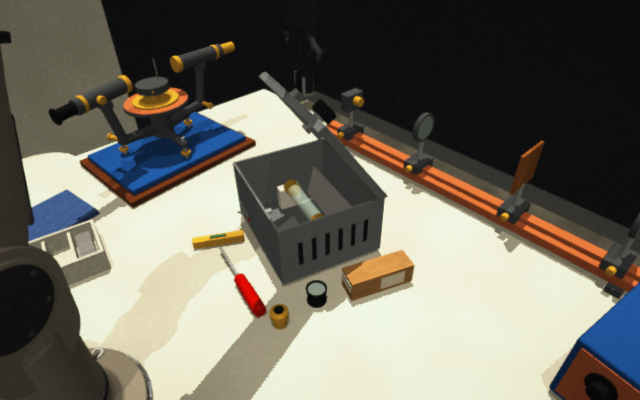

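The side view shows the lid standing open with the lamp visible near (305,200). The level, driver, eyepiece, loupe and carton are where they were. I'll hold for a moment to check that it is steady.

apply_moves --dp '[[0,0,0],[0,0,0],[0,0,0],[0,0,0],[0,0,0]]' --twist '[[0,0,0],[0,0,0],[0,0,0],[0,0,0],[0,0,0]]' --jaw '[255,255,255,255,255]'

```text
clock: 7.2
tcp_pos: [0.5838, 0.1189, 0.4758]
orientation: [-2.492, -1.902, -0.004]
contact_force: [-2.2, 1.5, -0.8]
grip_width: 0.0259
```

```bash
python3 arc.py 55; python3 lid.py; python3 - <<'E'
from bench import r
import cv2,pickle,numpy as np
d=pickle.load(open('f0.pkl','rb'))
f=r.grab_frame('side')['color'];g=d['side']['color']
def red(c,lo,hi):
    h=cv2.cvtColor(c,cv2.COLOR_RGB2HSV);m=cv2.inRange(h,lo,hi)[225:330,185:420];y,x=np.nonzero(m);return len(x),x.mean().round(2),y.mean().round(2)
for lo,hi in(((0,200,120),(4,255,255)),((20,150,120),(30,255,255)),((8,120,90),(17,255,255))): print(red(g,lo,hi),red(f,lo,hi))
E
```

```text
t 7.20 grasp [0.5835 0.12   0.3211] F [-2.2  1.5 -0.8] w 0.0259 yaw 74.72 j [-0.47  0.29  0.21  1.68 -0.07  1.18  1.06]
lid by tool 55.505911705523886 radius 0.19575603128168584 y 0.051418534896794404 twist
t 7.20 grasp [0.5835 0.12   0.3211] F [-2.2  1.5 -0.8] w 0.0259 yaw 74.72 j [-0.47  0.29  0.21  1.68 -0.07  1.18  1.06]
turn units total [-0.0018 -0.003   0.001 ] deg [-0.22 -0.37  0.12]
shift units total now-axes [-0.0038 -0.0085  0.0268] | after turn [-0.0036 -0.0086  0.0268] mm 3.4003059903463866
scene 2097 lid deg 53.45269936104518 z at hinge 0.151781773195245 rms 0.003116983008192431
side 885 lid deg -47.17843684039944 z at hinge 0.46832037866192305 rms 0.013669817487389753
(495, np.float64(63.69), np.float64(68.45)) (461, np.float64(62.85), np.float64(67.51))
(373, np.float64(57.58), np.float64(42.63)) (202, np.float64(33.66), np.float64(13.97))
(1891, np.float64(190.95), np.float64(48.06)) (1880, np.float64(191.46), np.float64(48.05))
```

```bash
python3 -c "
from bench import r
print(r.hand_in())"
```

```text
the job is handed in; nothing more can be done
None
```

The lid is open at about 55 degrees, the gripper is still holding the ball, and the lamp is visible in the side view. I handed the job in at about 7.3 s of the 58 s allowed.

- **Catch test:** I gripped the ball with 30 N and lifted gently. At about 12 mm both cameras showed the lid at 3.5° (0.06 rad), with only about 5 N on the wrist. A caught lid stops at about 4 mm, so it was not caught and I never touched the catch knob.
- **Lid angle:** In the last check the tool position gave 55.5° and the scene camera gave 53.5°. The side camera's fit failed at the raised angles because its view was blocked, so I did not use it.
- **Holding:** The lid stayed up during the hold. It sank by about half a degree, with a small force at the wrist.
- **Loose things:** The final pictures show the level, driver, eyepiece, loupe, carton and grating where they started. My colour check agreed for the driver and carton. It disagreed for the yellow brass parts, which I put down to the arm's shadow because they look unmoved in the picture. I could not see the prism clearly; the gripper never went near the table.

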